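Change the workpiece in the filing clamp and put the finished links away

ROBOT

A 6-joint arm with a two-finger parallel gripper is mounted at the origin on the work surface. World frame = base frame: x ahead of the robot, y to its left, z up, the work surface at z = 0. Lengths are in mm, angles in rad, forces in N, time in s.
With the tool pointing down it reaches from about 275 to 750 mm from the base axis. Payload 10.2 kg.
Tool frame: the origin (TCP) lies between the finger pads; the fingertips stand 8 mm ahead of it and the grasp point (between the pads) lies 11 mm behind it; z points along the fingers, y is the line along which they close (so a half turn about z gives the same grasp; the last joint's range is limited). The gripper opens to 85 mm and grips with 20 to 120 N. Pads are 22 mm wide; open, the fingers measure 114 mm over their backs; the gripper's body (76 mm by 85 mm) begins 54 mm behind the grasp point. The pads swing forward as they close: fully open they stand 13 mm farther back than shut.
Start: joints at [0.979, 0.313, 1.498, -0, 1.331, -0.223], TCP at [189.274, 489.701, 239.294] pointing down, gripper open.
Joint ranges: [-2.94, 2.94], [-0.97, 2.17], [0.19, 2.56], [-1.23, 4.37], [0.02, 3.11], [-2.88, 2.88]. Speed limits (rad/s): [2.39, 2.39, 3.01, 3.14, 3.14, 3.14].

INTERFACE

Orientations are given as a unit quaternion [w, x, y, z].
In Python, from rig import * gives the robot as it stands.
- The arm moves only by the shell command python3 -m handwheel 'ROWS' [FORCE]. ROWS is JSON, a list that holds one entry, the list of rows, each a list of 7 numbers: the shift along the world's x, y, z in mm, then the turn, a rotation vector about the world's x, y, z in degrees, then the opening, from -1 (shut) to 1 (fully open). A call has 1 to 8 rows; each row shifts and turns the commanded pose from where the row before left it; what a row does not reach is not made up. A row lasts 1/8 s, in which the tool goes at most 62.5 mm and 10.7 degrees, less where a joint would pass 70% of its speed; a pose out of reach is approached as far as the arm can. A call is refused whole if a number of a shift passes 62.5 or a number of a turn 10.7, either way. A call with a gripper value outside its range is refused whole. The fingers move at their own pace and stop on an object; FORCE is the grip in N (left out, the last holds). Time passes only in rows, so rows that do not move let the fingers close. It gives the time, the measured TCP pose, the force, the opening and the grip force at its end, in the units of the state.
- sense(): the state, without advancing time (a new reading comes with each control period).
- capture(name): name is "scene" or "side" or "wrist"; returns a dict with "image" (420x560x3 uint8, red, green, blue), "fx", "fy", "cx", "cy" (pixels), "rvec" (rotation vector, rad) and "tvec" (3), from world to camera coordinates, as OpenCV has them; the wrist camera has in their place "hand_eye" (4x4, takes a point from camera to tool coordinates, whose origin is the TCP and whose axes are the flange's). Camera axes: x right, y down, z forward; pixel columns grow to the right and rows downward; lengths in mm; the calibration is good to about 2 mm. A picture is of the moment at which its call begins: read the wrist's pose just before it. There is no depth.
- finish_job(): hands the job in; it is judged then, once.
The state is a dict: "time_s": time; "joints": joint angles; "dq": joint speeds; "tau": joint torques, N m; "eef_pos": TCP position; "ee_rot": TCP orientation; "force": force on the tool from outside, world axes, zero at the start; "wrist_torque": the same for the moment, N m; "grip_width": opening from 0.0 (shut) to 1.0 (fully open); "grip_force": force on a finger pad.
Only numpy, scipy, OpenCV 4.12 (cv2) and the standard library are available. Lean on these libraries where they do the work, as an engineer would, in place of code of your own. Each camera call takes 0.05 s, during which the arm holds its last target. There are 200 camera calls.

TASK

Swing the clamp lever open, take the finished link out of the clamp block and lay the square-ended blank in its nest instead, then swing the lever fully down over it. Put every finished link (the round-ended ones with two holes: the one from the clamp and all that lie about on the bench) into the drawer, and leave the drawer fully shut. Leave the tape roll, spray can, file and brush where they are.

Things in the scene. Friction and masses are not known exactly. Their poses are not given: they have to be found in the camera images.
- lever (a joint): angle of the clamp lever, rad: 0 = shut (level, reaching from its hinge towards the robot over the nest); grows as the knob is lifted up and over to the back; stop at 1.9, past upright. Stiff hinge: stays where it is left, takes 2 to 3 N at the knob. Shut, its rubber pad comes down on the middle of the part in the nest, so that no part can be taken out or put in
- lever_knob (a point): centre of the black ball knob, 26 mm across, at the lever's free end, 160 mm from the hinge axis; the lever is a steel bar 16 mm wide, 12 mm thick. Axes turn with the lever; y stays along the hinge axis. Held from above by its two sides along that axis, the knob turns between the fingers while it is led round the arc
- lever_hinge (a point): middle of the lever's hinge axis (its y axis), 32 mm above the nest's floor and 80 mm behind the nest's middle, between two posts that are 26 mm thick along x and rise 46 mm above the nest's floor
- nest (a point): middle of the nest's floor, on the clamp block, 48 mm above the bench. x points back to the hinge, y along the hinge axis and along a part lying in the nest, z up. The nest is 96 mm (y) by 32 mm (x), bounded by 7 mm high steel stops at its ends and corners only: the middle 66 mm of its long sides is open for the fingers
- board_front (a point): middle of the top front edge of the fixture's plywood board (420 x 140 x 18 mm, fixed to the bench), 40 mm in front of the nest and 30 mm below its floor; axes as the nest's. On it stand the dark steel clamp block, 150 x 116 mm, top 48 mm above the bench, from 40 mm in front of the nest's middle to 110 mm behind it, and at the rear a 63 mm high beam end
- cabinet_drawer0 (a joint): how far the drawer is pulled out, m: 0 = shut, stop at 0.18. Slides with about 1 N of friction and stays where it is left
- cabinet_drawer0_handle (a point): middle of the drawer's bar handle: a level steel bar 11 mm thick, 120 mm long along its y axis, its centre 35 mm in front of the drawer's front and 41 mm above the bench. Its x axis points into the cabinet: pull along -x, push along +x
- drawer_floor (a point): on the drawer's inner floor, 22 mm above the bench, at the middle of its front edge, where it meets the inside of the drawer's front wall (moves with the drawer); axes as the handle's, which is 56 mm in front of it. The inside reaches 215 mm back (x = 0 to 0.215 m) and 104 mm to each side; walls 31 mm, front 40 mm above this floor. Pulled out by d, it is uncovered from x = 0 to d - 0.006 m
- cabinet_front (a point): middle of the top front edge of the cabinet's fixed case, behind the drawer's front: a blue steel bench cabinet with one drawer facing the robot: 260 mm deep (x), 250 mm wide, 75 mm high, closed on top. Axes as the handle's. Fixed to the bench
- link1: a finished steel link, 90 x 26 x 16 mm, 0.2 to 0.35 kg: rounded (half-round) ends and a dark 11 mm hole near each end. Origin at its centre; its x axis runs along its 90 mm length, z across its 16 mm thickness. At the start it lies flat in the nest under the shut lever.
- link2: a finished steel link, 90 x 26 x 16 mm, 0.2 to 0.35 kg: rounded (half-round) ends and a dark 11 mm hole near each end. Origin at its centre; its x axis runs along its 90 mm length, z across its 16 mm thickness. Lies flat on the bench, if present at all (one to three of link2, link3, link4 are there).
- link3: a finished steel link, 90 x 26 x 16 mm, 0.2 to 0.35 kg: rounded (half-round) ends and a dark 11 mm hole near each end. Origin at its centre; its x axis runs along its 90 mm length, z across its 16 mm thickness. Lies flat on the bench, if present at all (one to three of link2, link3, link4 are there).
- link4: a finished steel link, 90 x 26 x 16 mm, 0.2 to 0.35 kg: rounded (half-round) ends and a dark 11 mm hole near each end. Origin at its centre; its x axis runs along its 90 mm length, z across its 16 mm thickness. Lies flat on the bench, if present at all (one to three of link2, link3, link4 are there).
- blank: the unworked steel blank, a plain bar 90 x 26 x 16 mm with square ends and no holes, 0.2 to 0.4 kg. Origin at its centre; x along its length, z across its 16 mm thickness. Lies flat on the bench
- tape: roll of masking tape, 100 mm across, 48 mm high, lying flat; origin under its centre. Leave alone
- can: spray can, 54 mm across, about 170 mm high, standing; origin under its centre. Leave alone
- file: flat file with wooden handle, 280 mm long, lying on the bench; origin 130 mm from the handle's end, x towards its tip. Leave alone
- brush: hand brush, 200 mm long, 20 mm high, lying on the bench; origin under its middle, x along it. Leave alone
There are look-alikes about, which are no part of the job. Leave any orange or yellow look-alike of the link2 alone.

How it is judged:
By the outcome, as a careful person would: the job done as asked, in the order asked, and still so for the second after the job is handed in, with the robot touching nothing.
Of link2, link3, link4 only 1 to 3 are there at a start; the rules pass over those that are not, and their reading is None.
At some moment in a run one of link2, link3, link4, blank may be knocked a few centimetres aside while the robot is not near it.
Once in a run the grip may slacken for a moment while it holds something.
It also fails if it takes over 210 s, if anything falls off the work surface, if the arm or the gripper's body presses on something with over 40 N, if the wrist force passes 120 N, or if a joint passes its speed limit or range.

## Working session

There is one attempt and no reset: what is moved stays moved. The work goes in short steps, Python scripts to look and compute and a shell command to move; the robot and the scene stay as the last step left them, time stands still between calls to the robot, and variables do not carry over. Pictures are saved under pics/ and viewed, at most 14 in all, crops included, and the job is handed in when it is done.

```bash
mkdir -p pics; ls
cat > h.py <<'E'
from rig import *
import numpy as np, cv2
from scipy.spatial.transform import Rotation as R
def cam(name):
    s=sense(); c=capture(name)
    K=np.array([[c['fx'],0,c['cx']],[0,c['fy'],c['cy']],[0,0,1]])
    if name=='wrist':
        q=s['ee_rot']; T=np.eye(4); T[:3,:3]=R.from_quat([q[1],q[2],q[3],q[0]]).as_matrix(); T[:3,3]=s['eef_pos']
        M=T@np.array(c['hand_eye']); Rc=M[:3,:3]; o=M[:3,3]
    else:
        Rw=R.from_rotvec(np.ravel(c['rvec'])).as_matrix(); Rc=Rw.T; o=-Rw.T@np.ravel(c['tvec'])
    return dict(img=np.array(c['image']),K=K,R=Rc,o=o)
def ray(c,u,v):
    d=c['R']@np.linalg.inv(c['K'])@np.array([u,v,1.]); return c['o'],d/np.linalg.norm(d)
def onz(c,u,v,z):
    o,d=ray(c,u,v); return o+d*(z-o[2])/d[2]
def tri(obs):
    A=np.zeros((3,3));b=np.zeros(3)
    for c,u,v in obs:
        o,d=ray(c,u,v);P=np.eye(3)-np.outer(d,d);A+=P;b+=P@o
    X=np.linalg.solve(A,b)
    return X,[np.linalg.norm((np.eye(3)-np.outer(ray(c,u,v)[1],ray(c,u,v)[1]))@(X-c['o'])) for c,u,v in obs]
def proj(c,X):
    p=c['K']@(c['R'].T@(np.array(X)-c['o'])); return p[:2]/p[2]
def save(c,n,crop=None,s=1):
    import pickle; pickle.dump(c,open(f'pics/{n}.pkl','wb'))
    im=c['img'][...,::-1]
    if crop: x,y,w,h=crop; im=im[y:y+h,x:x+w]
    cv2.imwrite(f'pics/{n}.png',cv2.resize(im,None,fx=s,fy=s,interpolation=cv2.INTER_CUBIC))
def load(n):
    import pickle; return pickle.load(open(f'pics/{n}.pkl','rb'))
E
python3 - <<'E'
from h import *
s=sense(); print(s)
for n in ('scene','side','wrist'):
    c=cam(n); save(c,n+'0',s=1.4); print(n,c['o'],c['R'][:,2])
E
```

```text
pics
{'time_s': 0.0, 'joints': array([ 9.78616236e-01,  3.13464915e-01,  1.49846360e+00,  9.05693804e-06,
        1.33104196e+00, -2.23390074e-01]), 'dq': array([ 7.97480214e-04, -1.56809340e-06,  1.42866770e-04, -9.05352994e-05,
       -1.35716759e-03,  1.01559844e-03]), 'tau': array([-3.76307153e-04, -4.12262678e+01, -2.59739166e+01, -2.16566427e-04,
        4.23388265e-03,  3.19953216e-06]), 'eef_pos': array([189.10797539, 489.47335017, 238.71747208]), 'ee_rot': array([-2.77242827e-04,  1.83352848e-01,  9.83046926e-01, -6.30674801e-04]), 'force': array([-0.07017635,  0.31053543, -0.12151044]), 'wrist_torque': array([-0.00223856, -0.02382027, -0.00601441]), 'grip_force': 0.0, 'grip_width': 0.9984513242158316}
scene [1559.14819223  -14.79243148  777.06979733] [-8.13210727e-01  5.87837541e-04 -5.81969044e-01]
side [ 413.65397191 -903.30332855  935.68319833] [ 0.11690745  0.71815345 -0.68599436]
wrist [111.00969387 518.86867868 372.57000293] [ 0.30203626 -0.11757248 -0.9460184 ]
```

View pics/scene0.png

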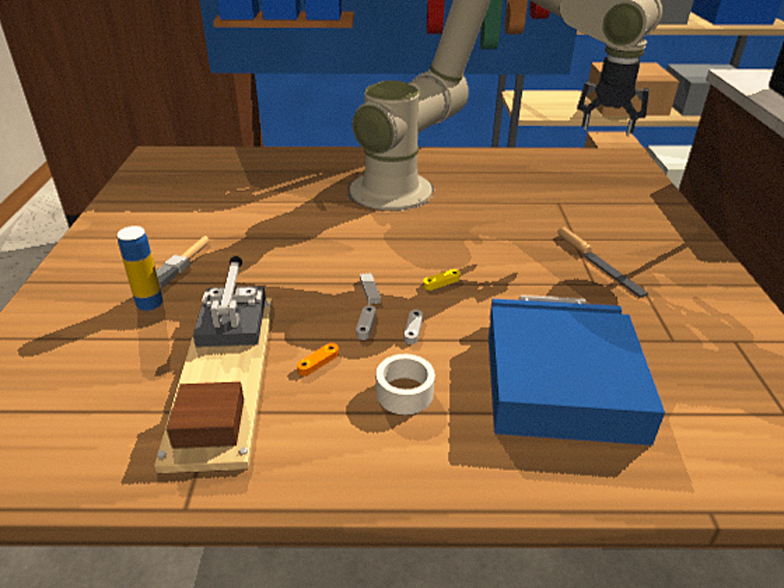

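View pics/side0.png

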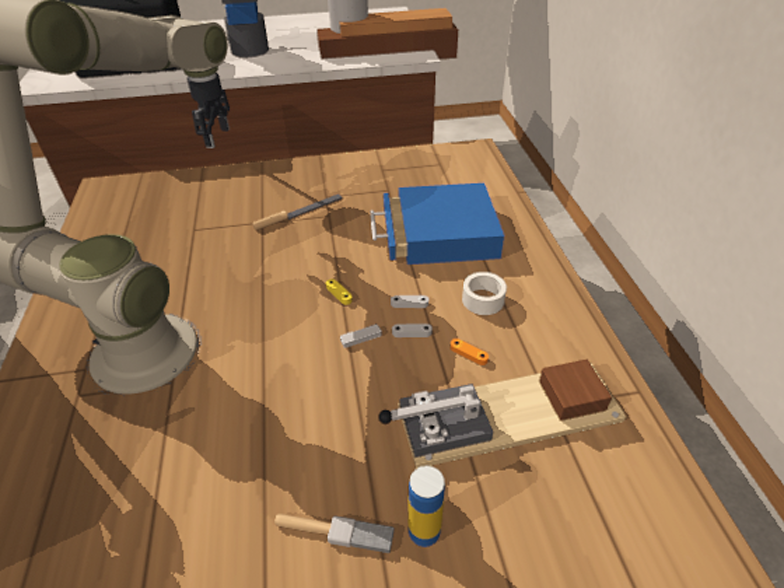

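The scene picture shows the clamp with its knob at (236,262), light and grey two-holed bars at (414,325) and (366,322), a grey plain bar at (370,288), and orange/yellow look-alikes at (318,358) and (441,279). The cabinet is at (570,365), and the tape, can, file and brush are also in view. In the side picture the bars are at (410,301), (411,330) and the blank at (361,336). The knob is at (385,416) and the drawer handle at (378,224), slightly open. I'll confirm with an enlarged crop.

Run:
```python
from h import *
a=load('scene0')['img'][...,::-1]; b=load('side0')['img'][...,::-1]
A=cv2.resize(a[185:285,190:330],(420*2//2*1,300),interpolation=cv2.INTER_CUBIC)
B=cv2.resize(b[190:265,225:355],(520,300),interpolation=cv2.INTER_CUBIC)
C=cv2.resize(b[125:195,255:360],(450,300),interpolation=cv2.INTER_CUBIC)
D=cv2.resize(b[265:335,262:362],(428,300),interpolation=cv2.INTER_CUBIC)
top=np.hstack([A[:,:],cv2.resize(B,(380,300))]); bot=np.hstack([cv2.resize(C,(400,300)),cv2.resize(D,(400,300))])
cv2.imwrite('pics/crop1.png',np.vstack([top,bot]))
```

```text
(no output)
```

View pics/crop1.png

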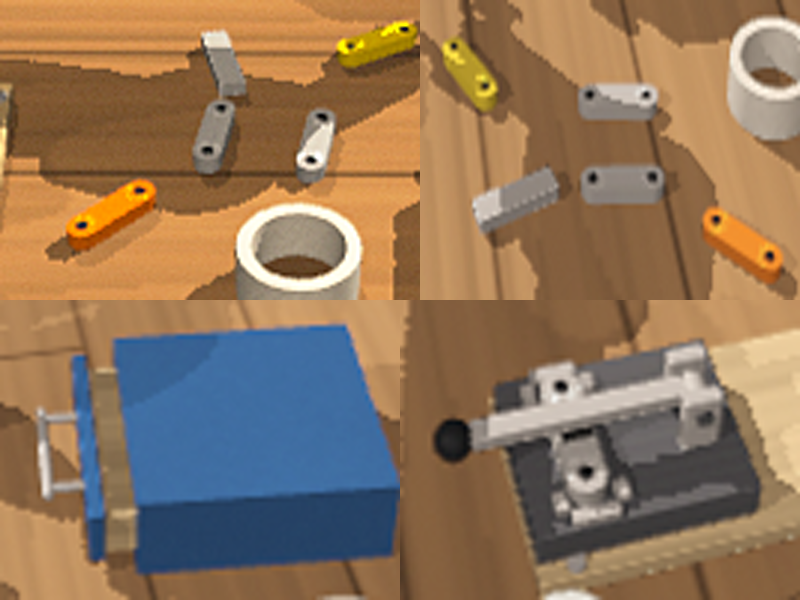

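The crop confirms it. The two grey bars with holes (side px (284..302,214) and (284..304,234)) are finished links. The plain square-ended bar (side (259,239)) is the blank, and orange and yellow are decoys. The drawer is ajar by about 20 mm.

Run:
```python
from h import *
a=load('scene0'); b=load('side0'); np.set_printoptions(precision=1,suppress=True)
P={'A1':((297.3,224),(302,213.7),),'A':((297.3,224),(283.5,213.5)),'A2':((293.7,238.7),(302,213.7)),
'B1':((264,220.7),(284.2,234.2)),'B2':((259,235.7),(304.4,234.2)),'blank':((264.7,206.7),(259.2,238.7)),
'knob':((168.6,187.1),(275.7,297.7)),'hL':((583/1.4,300/1.4),(266.3,151.4)),'hR':((522/1.4,297/1.4),(267.3,170.5)),
'caseR':((490/1.4,311/1.4),(399/1.4,259/1.4)),'caseFL':((619/1.4,308/1.4),(400/1.4,190/1.4))}
for k,(p,q) in P.items():
    X,e=tri([(a,*p),(b,*q)]); print(k,X,np.array(e))
def blob(c,lo,hi,box):
    hsv=cv2.cvtColor(c['img'],cv2.COLOR_RGB2HSV); m=cv2.inRange(hsv,lo,hi); x,y,w,h=box; n=m[y:y+h,x:x+w]; M=cv2.moments(n,True); return M['m10']/M['m00']+x,M['m01']/M['m00']+y,M['m00']
k1=blob(a,(0,0,0),(180,255,40),(158,178,20,18));k2=blob(b,(0,0,0),(180,255,40),(266,287,16,20));print(k1,k2,tri([(a,*k1[:2]),(b,*k2[:2])]))
for n,c,u,v in (('l1a',b,302.5,285.5),('l1b',b,308.75,305.6)): print(n,onz(c,u,v,64))
```

```text
A1 [627.3  34.2  39.5] [17.9 17.9]
A [577.2  48.6  16.1] [1. 1.]
A2 [638.2  37.1  14.3] [0.3 0.3]
B1 [562.5 -44.7  15.8] [1.2 1.2]
B2 [625.9 -56.2  14.1] [0.2 0.2]
blank [483.  -43.7   8.4] [0.2 0.2]
knob [ 491.  -318.8   80.3] [1.4 1.4]
hL [568.5 376.8  44.2] [2.2 2.2]
hR [554.8 259.4  41.3] [1.8 1.8]
caseR [602.9 184.4  34.9] [9.8 9.8]
caseFL [650.8 412.5  84.9] [4.4 4.4]
(168.32258064516128, 185.41935483870967, 31.0) (274.8709677419355, 297.0483870967742, 62.0) (array([ 488.9, -319.4,   84.6]), [np.float64(1.4044460470845619), np.float64(1.404446047084478)])
l1a [ 569.4 -284.1   64. ]
l1b [ 571.8 -347.8   64. ]
```

```bash
python3 -m handwheel '[[[31,-49,0,0,0,2.6,1],[31,-49,0,0,0,2.6,1],[31,-49,0,0,0,2.6,1],[31,-49,0,0,0,2.6,1],[31,-49,0,0,0,2.6,1],[31,-49,0,0,0,2.6,1],[31,-49,0,0,0,2.6,1],[31,-49,0,0,0,2.6,1]]]'
python3 -m handwheel '[[[31,-49,0,0,0,1.2,1],[31,-49,0,0,0,1.2,1],[0,0,0,0,0,0,1],[0,0,0,0,0,0,1]]]'
python3 - <<'E'
from h import *
c=cam('wrist'); save(c,'w1',s=1.4); print(sense()['joints'],c['o'])
E
```

```text
time_s: 1.15
eef_pos: [437.9, 95.9, 239.3]
ee_rot: [0.0, 0.002, 1.0, 0.0]
force: [0.3, 0.9, -0.3]
grip_width: 0.997
grip_force: 0.0
time_s: 1.65
eef_pos: [498.9, 0.1, 239.0]
ee_rot: [-0.0, -0.018, 1.0, 0.0]
force: [-0.2, -0.4, 0.1]
grip_width: 0.998
grip_force: 0.0
[-2.34356122e-01  2.55404722e-01  1.57420912e+00  2.04752404e-04
  1.31249953e+00 -1.84209070e+00] [415.20810246  -3.81442312 372.82609113]
```

View pics/w1.png

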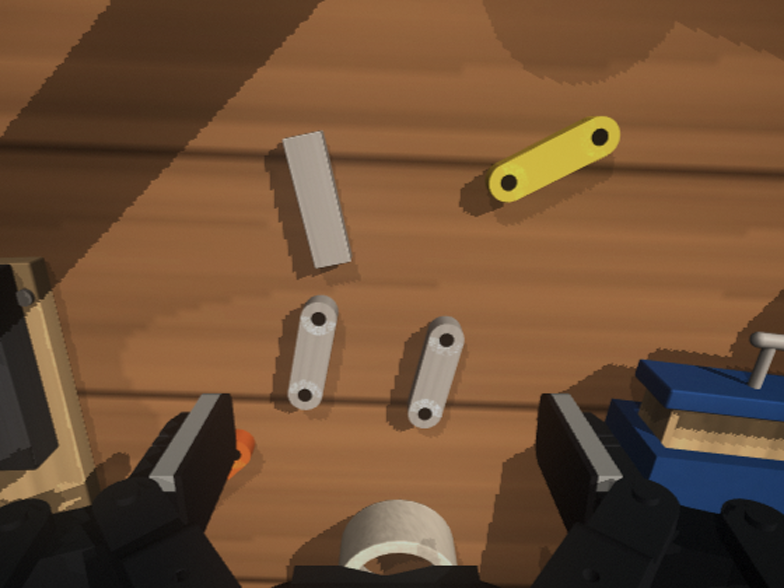

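The wrist view shows the blank at (317,199), finished link B with holes (318,319)/(304,395), finished link A with holes (446,340)/(425,414), and the yellow decoy at (555,160). The drawer is ajar at right and the clamp is at left.

```bash
python3 - <<'E'
from h import *
np.set_printoptions(precision=1,suppress=True)
c=load('w1'); a=load('scene0'); b=load('side0'); f=1.4
for n,p in dict(A1=(446,340),A2=(425,414),B1=(318,319),B2=(304,395)).items(): print(n,onz(c,p[0]/f,p[1]/f,16))
for n,p,q,r in (('A1',(446,340),(297.3,224),(283.5,213.5)),('A2',(425,414),(293.7,238.7),(302,213.7)),('B1',(318,319),(264,220.7),(284.2,234.2)),('B2',(304,395),(259,235.7),(304.4,234.2))):
    print(n,tri([(c,p[0]/f,p[1]/f),(b,*r)]))
# blank: min area rect of the bright low-sat region
hsv=cv2.cvtColor(c['img'],cv2.COLOR_RGB2HSV); m=cv2.inRange(hsv,(0,0,90),(180,70,255)); m[:, :185]=0; m[:,270:]=0; m[:85]=0; m[200:]=0
cs,_=cv2.findContours(m,0,2); k=max(cs,key=cv2.contourArea); box=cv2.boxPoints(cv2.minAreaRect(k)); print(box*f)
W=np.array([onz(c,*p,16) for p in box]); print(W,W.mean(0)); 
for i in range(4): d=W[(i+1)%4]-W[i]; print(np.linalg.norm(d),np.degrees(np.arctan2(d[1],d[0])))
E
python3 -m handwheel '[[[0,-52,0,0,0,0,0.3],[0,-52,0,0,0,0,0.3],[0,-52,0,0,0,0,0.3],[0,-52,0,0,0,0,0.3],[-12,-52,0,0,0,0,0.3],[-15,-45,0,0,0,0,0.3],[0,0,0,0,0,0,0.3],[0,0,0,0,0,0,0.3]]]'
python3 - <<'E'
from h import *
c=cam('wrist'); save(c,'w2',s=1.4)
E
```

```text
A1 [575.3  46.7  16. ]
A2 [638.3  35.   16. ]
B1 [561.9 -47.2  16. ]
B2 [624.8 -58.3  16. ]
A1 (array([576.6,  47.1,  15.5]), [np.float64(1.0589182952536174), np.float64(1.0589182952536944)])
A2 (array([638. ,  34.9,  16.2]), [np.float64(0.16488888763071358), np.float64(0.16488888763058443)])
B1 (array([562.3, -47.1,  16.4]), [np.float64(0.5353135250203566), np.float64(0.5353135250202368)])
B2 (array([625.3, -58.2,  15.8]), [np.float64(0.3283225842840988), np.float64(0.32832258428404915)])
[[281.2 139. ]
 [321.3 129. ]
 [354.  259.7]
 [313.8 269.8]]
[[436.9 -70.4  16. ]
 [429.7 -44.3  16. ]
 [516.4 -21.8  16. ]
 [524.7 -49.9  16. ]] [476.9 -46.6  16. ]
27.025879298037623 105.3648811164975
89.56602038901848 14.52967820855936
29.292347257388247 -73.52186335651841
90.19615849529092 -166.90127629711625
time_s: 2.7
eef_pos: [472.7, -303.8, 239.4]
ee_rot: [0.0, -0.019, 1.0, 0.0]
force: [0.6, -0.2, -0.1]
grip_width: 0.649
grip_force: 0.0
```

View pics/w2.png

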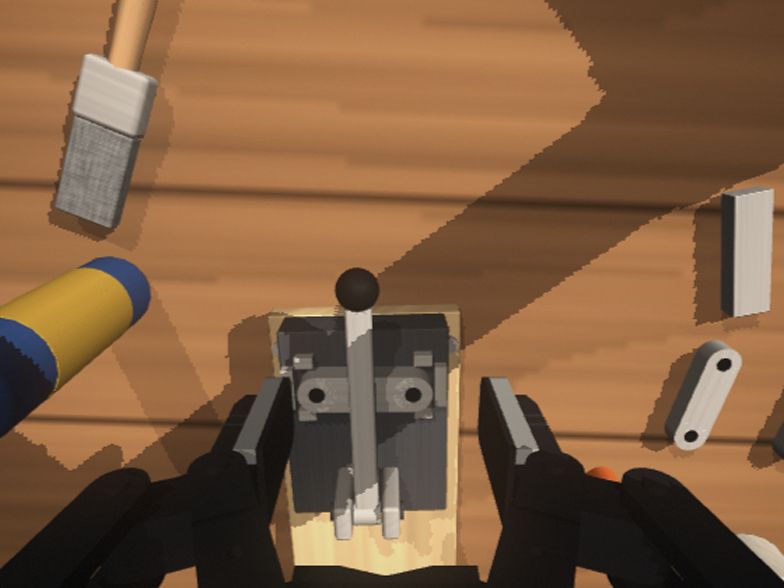

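The view shows the knob at (357,289), link1 holes at (316,396)/(412,395), the hinge posts at (343,503)/(391,503), and the can at left.

Run:
```python
from h import *
np.set_printoptions(precision=1,suppress=True)
c=load('w2'); a=load('scene0'); b=load('side0'); f=1.4
print('knob',tri([(c,357/f,289/f),(b,274.9,297)]),tri([(c,357/f,289/f),(a,168.4,186)]))
for n,p,q in (('h1',(316,396),(308.75,305.6)),('h2',(412,395),(302.5,285.5))): print(n,tri([(c,p[0]/f,p[1]/f),(b,*q)]),onz(c,p[0]/f,p[1]/f,64))
print('hingetop',onz(c,367/f,470/f,94), sense()['eef_pos'],'blank',[onz(c,u/f,v/f,16) for u,v in ((735,193),(774,188),(770,312),(734,317))])
```

```text
knob (array([ 489.3, -320.2,   83.5]), [np.float64(0.44918491414798534), np.float64(0.4491849141479751)]) (array([ 488.6, -319.3,   83.5]), [np.float64(1.000563775063547), np.float64(1.0005637750635419)])
h1 (array([ 572.1, -347. ,   62.8]), [np.float64(0.06504373700053982), np.float64(0.06504373700054283)]) [ 571.5 -346.8   64. ]
h2 (array([ 569.5, -283.1,   62.4]), [np.float64(0.1773859510142862), np.float64(0.17738595101430837)]) [ 568.4 -283.3   64. ]
hingetop [ 605.6 -311.2   94. ] [ 472.8 -303.6  239.5] blank [array([434.8, -71.2,  16. ]), array([430.5, -46. ,  16. ]), array([518.8, -24.4,  16. ]), array([523.6, -49.5,  16. ])]
```

```bash
python3 -m handwheel '[[[17,-16,-20,0,0,0,0.3],[0,0,-50,0,0,0,0.3],[0,0,-50,0,0,0,0.3],[0,0,-48,0,0,0,0.3],[0,0,0,0,0,0,0.3],[0,0,0,0,0,0,-1],[0,0,0,0,0,0,-1],[0,0,0,0,0,0,-1]]]' 25
```

```text
time_s: 3.75
eef_pos: [490.3, -320.1, 73.1]
ee_rot: [0.001, -0.018, 1.0, 0.0]
force: [2.6, 8.0, 0.7]
grip_width: 0.284
grip_force: 24.6
```

```bash
python3 -m handwheel '[[[0,0,0,0,0,0,-1],[0,0,0,0,0,0,-1],[0,0,0,0,0,0,-1]]]'
python3 - <<'E'
import numpy as np
x0,z0=489.5,80;h=649.4
p=0
for t in np.arange(0.1,1.86,0.1):
    d=lambda t:np.array([160*(1-np.cos(t)),160*np.sin(t)])
    print(round(t,2),np.round(d(t)-d(t-0.1)).astype(int),end=' ')
E
```

```text
time_s: 4.12
eef_pos: [490.3, -320.1, 73.1]
ee_rot: [0.001, -0.018, 1.0, 0.0]
force: [3.5, 8.1, 1.5]
grip_width: 0.284
grip_force: 24.6
0.1 [ 1 16] 0.2 [ 2 16] 0.3 [ 4 15] 0.4 [ 5 15] 0.5 [ 7 14] 0.6 [ 8 14] 0.7 [10 13] 0.8 [11 12] 0.9 [12 11] 1.0 [13  9] 1.1 [14  8] 1.2 [15  7] 1.3 [15  5] 1.4 [16  4] 1.5 [16  2] 1.6 [16  0] 1.7 [16 -1] 1.8 [16 -3]
```

```bash
python3 -m handwheel '[[[1,0,16,0,0,0,-1],[2,0,16,0,0,0,-1],[4,0,15,0,0,0,-1],[5,0,15,0,0,0,-1],[7,1,14,0,0,0,-1],[8,0,14,0,0,0,-1],[10,0,13,0,0,0,-1],[11,1,12,0,0,0,-1]]]'
```

```text
time_s: 5.12
eef_pos: [537.5, -317.1, 187.6]
ee_rot: [-0.0, -0.019, 1.0, 0.002]
force: [-0.1, 7.1, -4.7]
grip_width: 0.281
grip_force: 24.8
```

```bash
python3 -m handwheel '[[[12,0,11,0,0,0,-1],[13,1,9,0,0,0,-1],[14,0,8,0,0,0,-1],[15,1,7,0,0,0,-1],[15,0,5,0,0,0,-1],[16,1,4,0,0,0,-1]]]'
```

```text
time_s: 5.88
eef_pos: [622.8, -312.1, 231.7]
ee_rot: [-0.001, -0.019, 1.0, 0.003]
force: [-1.9, 16.0, -3.4]
grip_width: 0.283
grip_force: 25.2
```

```bash
python3 -m handwheel '[[[16,2,2,0,0,0,-1],[16,2,0,0,0,0,-1],[16,1,-1,0,0,0,-1],[16,1,-3,0,0,0,-1],[0,0,0,0,0,0,-1]]]'; python3 -c "
from rig import *
print(sense()['joints'])"
```

```text
time_s: 6.5
eef_pos: [687.8, -308.0, 231.1]
ee_rot: [0.002, -0.019, 1.0, 0.0]
force: [0.6, 8.2, 3.4]
grip_width: 0.272
grip_force: 24.3
[-0.57683081  0.90199825  0.5586047   0.00279414  1.67793002 -2.18616222]
```

```bash
python3 -m handwheel '[[[0,0,0,0,0,0,0.2],[0,0,0,0,0,0,0.2],[0,0,30,0,0,0,0.2],[-20,0,20,0,0,0,0.2],[-49,-2,0,0,0,-10,0.2],[-49,-3,0,0,0,-10,0.2],[0,-2,0,0,0,-10,0.2],[0,0,0,0,0,-10,0.2]]]'
python3 -m handwheel '[[[0,0,-10,0,0,-10,0.2],[0,0,-10,0,0,-10,0.2],[0,0,-10,0,0,-10,0.2],[0,0,-10,0,0,-10,0.2],[0,0,-10,0,0,-10,0.2],[0,0,-10,0,0,0,0.2],[0,0,0,0,0,0,0.2],[0,0,0,0,0,0,0.2]]]'
python3 - <<'E'
from h import *
c=cam('side'); save(c,'s2',(220,150,200,150),3.5)
c=cam('wrist'); save(c,'w3',s=1.0)
a=cv2.imread('pics/s2.png');b=cv2.imread('pics/w3.png')
cv2.imwrite('pics/v2.png',np.hstack([cv2.resize(a,(400,300)),cv2.resize(b,(400,300))]))
s=sense();print(s['joints'],s['eef_pos'],s['ee_rot'])
E
```

```text
time_s: 7.5
eef_pos: [567.4, -317.8, 279.4]
ee_rot: [0.0, 0.328, 0.945, -0.0]
force: [0.9, -0.8, -0.3]
grip_width: 0.602
grip_force: 0.0
time_s: 8.5
eef_pos: [568.4, -317.5, 218.9]
ee_rot: [0.0, 0.694, 0.72, 0.0]
force: [0.2, -0.0, 0.6]
grip_width: 0.599
grip_force: 0.0
[-6.88925225e-01  6.12179637e-01  1.09930654e+00  3.13907495e-06
  1.42923749e+00 -7.26066066e-01] [ 568.38024428 -317.4162633   218.84015496] [4.33054255e-04 6.93854436e-01 7.20115153e-01 3.53630898e-05]
```

View pics/v2.png

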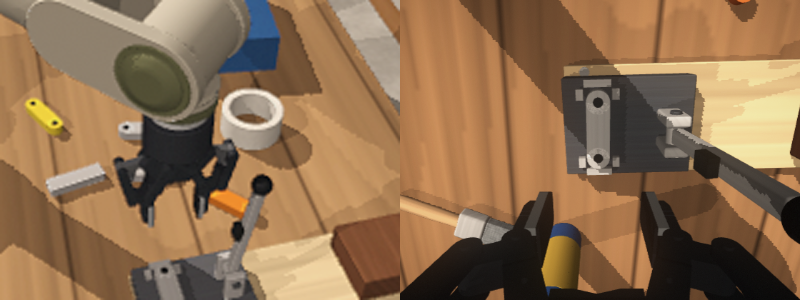

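The lever stands open past upright (side crop, knob at (262,185)). The wrist view shows link1 in the nest with holes at (598,102)/(598,158).

Run:
```python
from h import *
np.set_printoptions(precision=1,suppress=True)
c=load('w3');w=load('w2');g=cv2.cvtColor(c['img'],cv2.COLOR_RGB2GRAY)
pt=[]
for (u,v) in ((277,143),(277,221)):
    r=g[v-7:v+8,u-7:u+8].astype(float); wt=np.clip(70-r,0,None); yy,xx=np.mgrid[v-7:v+8,u-7:u+8]
    pt.append(((wt*xx).sum()/wt.sum(),(wt*yy).sum()/wt.sum()))
print(pt)
H=[onz(c,*p,64) for p in pt];print(H,(H[0]+H[1])/2,np.degrees(np.arctan2(*(H[0]-H[1])[[0,1]])))
print(tri([(c,*pt[0]),(w,412/1.4,395/1.4)]),tri([(c,*pt[1]),(w,316/1.4,396/1.4)]))
```

```text
[(np.float64(276.7533796832754), np.float64(143.1562379297026)), (np.float64(277.31028851388135), np.float64(221.30838323353294))]
[array([ 568.2, -282.7,   64. ]), array([ 571.1, -346.4,   64. ])] [ 569.6 -314.6   64. ] -2.595608020069533
(array([ 568.3, -283. ,   63.9]), [np.float64(0.3193879368002151), np.float64(0.31938793680019417)]) (array([ 571.1, -346.5,   64.3]), [np.float64(0.2373277802314033), np.float64(0.2373277802313005)])
```

```bash
python3 -m handwheel '[[[1.5,2.7,-50,0,0,0.5,0.2],[0,0,-50,0,0,0,0.2],[0,0,-40,0,0,0,0.2],[0,0,-20,0,0,0,0.2],[0,0,0,0,0,0,0.2],[0,0,0,0,0,0,0.2]]]' 70
```

```text
time_s: 9.35
eef_pos: [570.6, -315.2, 60.3]
ee_rot: [0.002, 0.691, 0.723, 0.0]
force: [0.7, -0.2, 0.6]
grip_width: 0.597
grip_force: 0.0
```

```bash
python3 -m handwheel '[[[0,0,-1,0,0,0,-1],[0,0,-1,0,0,0,-1],[0,0,0,0,0,0,-1],[0,0,0,0,0,0,-1],[0,0,0,0,0,0,-1]]]' 70
```

```text
time_s: 9.98
eef_pos: [570.3, -315.0, 58.4]
ee_rot: [0.001, 0.691, 0.723, 0.0]
force: [-2.8, 1.5, 9.9]
grip_width: 0.285
grip_force: 69.8
```

```bash
python3 -m handwheel '[[[0,0,20,0,0,0,-1],[0,0,30,0,0,0,-1],[-15,0,30,0,0,0,-1],[-30,30,10,0,0,0,-1],[-30,45,0,0,0,0,-1],[-30,45,-10,0,0,0,-1],[-15,5,-40,0,0,0,-1],[0,0,-40,0,0,0,-1]]]'
python3 -m handwheel '[[[0,0,-30,0,0,0,-1],[0,0,-16,0,0,0,-1],[0,0,0,0,0,0,-1],[0,0,0,0,0,0,-1]]]'
```

```text
time_s: 10.98
eef_pos: [449.5, -189.2, 56.9]
ee_rot: [0.001, 0.691, 0.723, 0.0]
force: [0.6, -1.3, -2.4]
grip_width: 0.286
grip_force: 69.5
time_s: 11.48
eef_pos: [450.3, -190.0, 11.1]
ee_rot: [0.001, 0.691, 0.723, 0.0]
force: [-0.3, -1.1, -2.5]
grip_width: 0.283
grip_force: 71.6
```

```bash
python3 -m handwheel '[[[0,0,0,0,0,0,0.2],[0,0,0,0,0,0,0.2],[0,0,0,0,0,0,0.2],[0,0,40,0,0,0,0.2],[0,0,50,0,0,10,0.2],[4,20,50,0,0,10,0.2],[4,20,20,0,0,10,0.2],[4,20,0,0,0,10,0.2]]]'
python3 -m handwheel '[[[4,20,0,0,0,10,0.2],[4,20,0,0,0,10,0.2],[4,20,0,0,0,10,0.2],[3,23,0,0,0,10,0.2],[0,0,0,0,0,10,0.2],[0,0,0,0,0,10,0.2],[0,0,0,0,0,0,0.2],[0,0,0,0,0,0,0.2]]]'
python3 - <<'E'
from h import *
c=cam('wrist'); save(c,'w4',s=1); s=sense(); print(s['eef_pos'],s['ee_rot'],s['joints'][5])
c=cam('side'); save(c,'s4',s=1)
cv2.imwrite('pics/v4.png',np.hstack([cv2.resize(cv2.imread(f'pics/{n}.png'),(400,300)) for n in('w4','s4')]))
E
```

```text
time_s: 12.48
eef_pos: [462.5, -129.3, 172.2]
ee_rot: [0.002, 0.4, 0.917, -0.0]
force: [0.0, -0.1, -0.4]
grip_width: 0.602
grip_force: 0.0
time_s: 13.48
eef_pos: [476.8, -46.7, 170.3]
ee_rot: [0.0, -0.108, 0.994, -0.0]
force: [0.5, 0.2, 0.2]
grip_width: 0.602
grip_force: 0.0
[476.75180878 -46.64230492 170.32441463] [ 1.81927305e-05 -1.08051705e-01  9.94145275e-01 -3.59692032e-06] -2.130089055645111
```

View pics/v4.png

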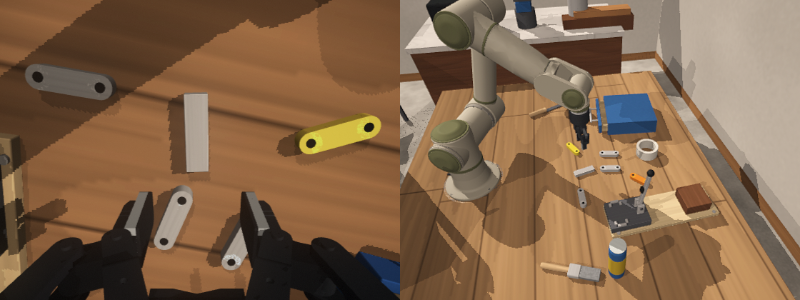

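The wrist view shows the blank at (197,132), link1 parked at (70,82), links B and A at (172,218)/(245,240), and the yellow decoy. I'll measure the blank.

Run:
```python
from h import *
np.set_printoptions(precision=1,suppress=True)
def rect(c,x,y,w,h):
    hsv=cv2.cvtColor(c['img'],cv2.COLOR_RGB2HSV); m=cv2.inRange(hsv,(0,0,100),(180,70,255)); n=np.zeros_like(m); n[y:y+h,x:x+w]=m[y:y+h,x:x+w]
    k=max(cv2.findContours(n,0,2)[0],key=cv2.contourArea); r=cv2.minAreaRect(k); return r,cv2.boxPoints(r)
c=load('w4'); r,box=rect(c,230,120,80,130); print(r)
W=np.array([onz(c,*p,16) for p in box]);print(W,W.mean(0))
for i in range(4): d=W[(i+1)%4]-W[i]; print(np.linalg.norm(d),np.degrees(np.arctan2(d[1],d[0])))
w=load('w1'); r1,_=rect(w,190,85,75,112); print(tri([(c,*r[0]),(w,*r1[0])]))
```

```text
((274.4772033691406, 184.90672302246094), (110.43437194824219, 33.2427864074707), 88.80650329589844)
[[435.1 -70.8  16. ]
 [429.2 -46.5  16. ]
 [516.9 -24.2  16. ]
 [523.4 -51.   16. ]] [476.2 -48.2  16. ]
24.989367175655246 103.51230062319384
90.50236139036367 14.263825792190149
27.566946959111753 -76.36441798985481
90.56456587211146 -167.36741501469945
(array([476.8, -48.1,   5.9]), [np.float64(0.02903347171044288), np.float64(0.029033471710431833)])
```

```bash
python3 -m handwheel '[[[-0.3,-1.4,-50,0,0,1.2,0.2],[0,0,-50,0,0,0,0.2],[0,0,-40,0,0,0,0.2],[0,0,-19,0,0,0,0.2],[0,0,0,0,0,0,-1],[0,0,0,0,0,0,-1],[0,0,0,0,0,0,-1],[0,0,0,0,0,0,-1]]]' 80
```

```text
time_s: 14.58
eef_pos: [476.8, -48.1, 11.9]
ee_rot: [0.001, -0.12, 0.993, -0.0]
force: [0.4, 0.5, 3.1]
grip_width: 0.277
grip_force: 79.3
```

```bash
python3 -m handwheel '[[[0,0,20,0,0,0,-1],[0,0,50,0,0,0,-1],[0,0,50,0,0,-10,-1],[0,-20,30,0,0,-10,-1],[0,-40,27,0,0,-10,-1],[10,-40,10,0,0,-10,-1],[10,-40,10,0,0,-10,-1],[13,-40,10,0,0,-10,-1]]]'
python3 -m handwheel '[[[20,-40,0,0,0,-10,-1],[20,-30,0,0,0,-10,-1],[20,-17,0,0,0,-10,-1],[0,0,0,0,0,-10,-1],[0,0,0,0,0,-1.2,-1],[0,0,0,0,0,0,-1],[0,0,0,0,0,0,-1]]]'
python3 - <<'E'
from h import *
c=cam('wrist'); save(c,'w5',(200,80,260,195),3); s=sense(); print(s['eef_pos'],s['ee_rot'],s['joints'][5])
E
```

```text
time_s: 15.58
eef_pos: [509.5, -229.2, 218.9]
ee_rot: [0.0, 0.395, 0.919, 0.0]
force: [0.6, 0.7, -2.8]
grip_width: 0.276
grip_force: 79.2
time_s: 16.45
eef_pos: [569.4, -314.8, 218.5]
ee_rot: [0.0, 0.69, 0.723, 0.0]
force: [-0.5, -0.2, -2.8]
grip_width: 0.279
grip_force: 79.4
[ 569.40636602 -314.85180055  218.50065263] [1.03444208e-04 6.90500233e-01 7.23332163e-01 9.09964587e-07] -0.7312393164859621
```

View pics/w5.png

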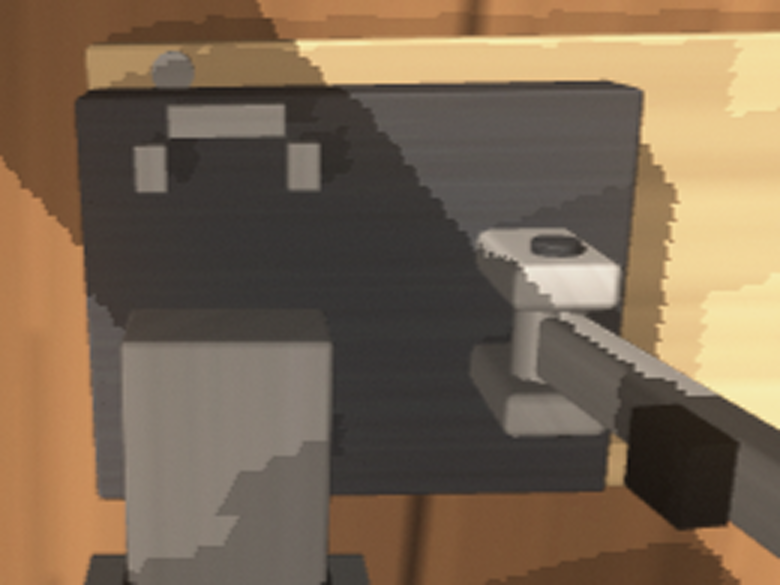

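The crop shows the nest's +y stops: corner stops with inner edges at crop (167,167) and (288,167), the end stop's inner edge at (226,137), and the held blank below.

Run:
```python
from h import *
np.set_printoptions(precision=1,suppress=True)
c=load('w5'); f=lambda u,v,z:onz(c,200+u/3,80+v/3,z)
print(c['o'])
for z in (55,48):
    l,r,e=f(167,167,z),f(288,167,z),f(226,137,z); m=(l+r)/2
    print(z,l,r,e,np.linalg.norm(l-r)); t=np.radians(2.6); y=np.array([-np.sin(t),np.cos(t),0]);x=np.array([y[1],-y[0],0])
    C=m; print('centre',x*(m@x)+y*((e@y)-48), 'outer w',np.linalg.norm(f(134,167,z)-f(321,167,z)))
# stop midline, block edges
print(f(77,95,48),f(642,92,48))
# blank far end edge held: top corners
print(f(123,342,0))
for z in (205,210,215,222): print(z,onz(c,200+123/3,80+342/3,z),onz(c,200+331/3,80+342/3,z))
```

```text
[ 565.  -232.3  352.3]
55 [ 552.1 -276.3   55. ] [ 583.6 -274.9   55. ] [ 567.1 -268.    55. ] 31.4438012378861
centre [ 569.7 -315.9    0. ] outer w 48.59496578044462
48 [ 551.8 -277.4   48. ] [ 584.  -275.9   48. ] [ 567.2 -268.8   48. ] 32.184187100804685
centre [ 569.7 -316.7    0. ] outer w 49.73919848312124
[ 527.9 -259.8   48. ] [ 674.9 -252.3   48. ]
[ 537.2 -341.4    0. ]
205 [ 553.4 -278.   205. ] [ 581.5 -276.7  205. ]
210 [ 553.8 -276.4  210. ] [ 581.  -275.2  210. ]
215 [ 554.2 -274.9  215. ] [ 580.4 -273.7  215. ]
222 [ 554.7 -272.7  222. ] [ 579.6 -271.6  222. ]
```

```bash
python3 -m handwheel '[[[0.3,0,-50,0,0,0,-1],[0,0,-50,0,0,0,-1],[0,0,-35,0,0,0,-1],[0,0,-15,0,0,0,-1],[0,0,-4,0,0,0,-1],[0,0,-3,0,0,0,-1],[0,0,0,0,0,0,-1]]]'
```

```text
time_s: 17.38
eef_pos: [570.1, -315.3, 62.3]
ee_rot: [0.001, 0.691, 0.723, 0.0]
force: [-0.2, 0.8, -2.4]
grip_width: 0.279
grip_force: 79.3
```

```bash
python3 -m handwheel '[[[0,0,-1,0,0,0,-1],[0,0,-1,0,0,0,-1],[0,0,-0.5,0,0,0,-1],[0,0,0,0,0,0,-1]]]'
```

```text
time_s: 17.88
eef_pos: [569.9, -315.1, 59.9]
ee_rot: [0.0, 0.691, 0.723, -0.0]
force: [-2.8, 1.6, 5.5]
grip_width: 0.279
grip_force: 80.4
```

```bash
python3 -m handwheel '[[[0,0,0,0,0,0,0.1],[0,0,0,0,0,0,0.1],[0,0,20,0,0,0,0.1],[0,0,40,0,0,0,0.1],[0,0,50,0,0,0,0.1],[0,0,50,0,0,0,0.1],[0,0,0,0,0,0,0.1],[0,0,0,0,0,0,0.1]]]'
python3 - <<'E'
from h import *
c=cam('wrist'); save(c,'w6',(200,80,260,195),1.54); d=cam('side'); save(d,'s6',(250,190,180,135),2.23)
cv2.imwrite('pics/v6.png',np.hstack([cv2.resize(cv2.imread(f'pics/{n}.png'),(400,300)) for n in('w6','s6')]))
E
```

```text
time_s: 18.88
eef_pos: [569.6, -314.8, 218.9]
ee_rot: [-0.0, 0.691, 0.723, -0.0]
force: [0.2, 0.5, -0.3]
grip_width: 0.552
grip_force: 0.0
```

View pics/v6.png

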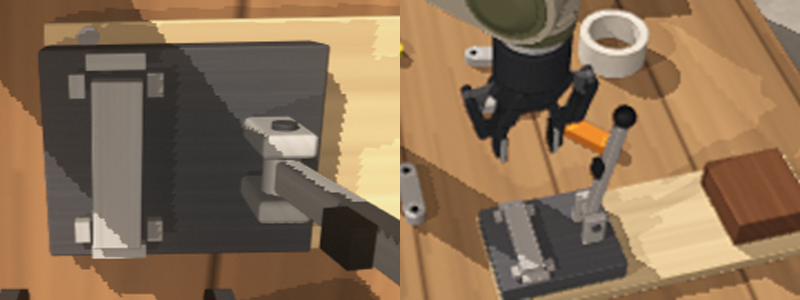

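The blank lies flat between its stops (crop (118,165)). Now the lever.

```bash
python3 -m handwheel '[[[0,0,35,0,0,10,0.2],[0,0,30,0,0,10,0.2],[0,0,0,0,0,10,0.2],[18,1,0,0,0,10,0.2],[20,1,0,0,0,10,0.2],[20,1,0,0,0,10,0.2],[20,1,0,0,0,10,0.2],[20,1,0,0,0,10,0.2]]]' 25
python3 -m handwheel '[[[20,1,0,0,0,9.6,0.2],[0,0.8,0,0,0,0,0.2],[0,0,0,0,0,0,0.2],[0,0,-25,0,0,0,0.2],[0,0,-27,0,0,0,0.2],[0,0,0,0,0,0,0.2]]]' 25
python3 - <<'E'
from rig import *
print(sense()['joints'])
E
```

```text
time_s: 19.98
eef_pos: [668.2, -309.9, 282.5]
ee_rot: [-0.001, 0.062, 0.998, 0.001]
force: [0.2, -0.5, 0.3]
grip_width: 0.596
grip_force: 0.0
time_s: 20.72
eef_pos: [686.5, -308.0, 230.3]
ee_rot: [-0.002, -0.018, 1.0, 0.001]
force: [0.1, -0.5, 0.2]
grip_width: 0.597
grip_force: 0.0
[-5.76907021e-01  9.04815445e-01  5.55339268e-01 -7.20053961e-05
  1.68566624e+00 -2.18330129e+00]
```

```bash
python3 -m handwheel '[[[0,0,0,0,0,0,-1],[0,0,0,0,0,0,-1],[0,0,0,0,0,0,-1],[0,0,0,0,0,0,-1],[-16,-0.8,3,0,0,0,-1],[-16,-0.8,1,0,0,0,-1],[-16,-0.8,0,0,0,0,-1],[-16,-0.7,-2,0,0,0,-1]]]' 25
```

```text
time_s: 21.72
eef_pos: [623.6, -311.7, 234.5]
ee_rot: [0.001, -0.019, 1.0, -0.001]
force: [2.6, -0.2, -1.2]
grip_width: -0.0
grip_force: 0.9
```

```bash
python3 -m handwheel '[[[-16,-0.7,-4,0,0,0,-1],[-15,-0.7,-5,0,0,0,-1],[-15,-0.7,-7,0,0,0,-1],[-14,-0.6,-8,0,0,0,-1],[-13,-0.6,-9,0,0,0,-1],[-12,-0.5,-11,0,0,0,-1],[-11,-0.5,-12,0,0,0,-1]]]'
```

```text
time_s: 22.6
eef_pos: [527.8, -316.1, 178.4]
ee_rot: [0.001, -0.019, 1.0, -0.001]
force: [1.6, -0.3, 0.4]
grip_width: -0.003
grip_force: 0.5
```

The fingers are shut with no knob between them. I'll look at where the lever is.

Run:
```python
from h import *
d=cam('side'); save(d,'s7',(220,150,220,165),1.82); d=cam('scene'); save(d,'c7',(90,100,200,150),2)
cv2.imwrite('pics/v7.png',np.hstack([cv2.resize(cv2.imread(f'pics/{n}.png'),(400,300)) for n in('s7','c7')]))
```

```text
(no output)
```

View pics/v7.png

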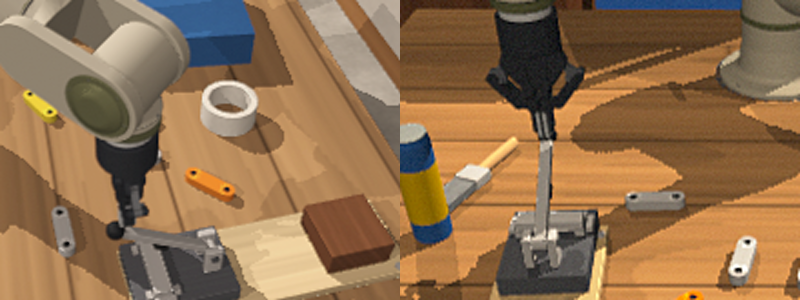

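Run:
```python
from h import *
c=load('s7'); g=c['img'].max(2)
y0,x0=265,272; r=g[y0:y0+24,x0:x0+24]; m=(r<45).astype('uint8'); M=cv2.moments(m,True); u,v=x0+M['m10']/M['m00'],y0+M['m01']/M['m00'];print(u,v,M['m00'])
for u,v in((u,v),(283.2,276.9)):
    o,d=ray(c,u,v); t=(-318-o[1])/d[1]; p=o+d*t; print(p, np.hypot(p[0]-649.4,p[2]-80),np.arctan2(p[2]-80,649.4-p[0]))
```

```text
286.59183673469386 272.96938775510205 98.0
[ 520.44167265 -318.          171.72202087] 158.25036905109994 0.6182385772862068
[ 512.07662067 -318.          158.41907325] 158.13684440831167 0.5188637444614804
```

```bash
python3 -m handwheel '[[[0,0,25,0,0,0,0.2],[0,0,0,0,0,0,0.2],[-15,-2.5,0,0,0,0,0.2],[0,0,0,0,0,0,0.2],[0,0,-30,0,0,0,0.2],[0,0,-27,0,0,0,0.2],[0,0,0,0,0,0,-1],[0,0,0,0,0,0,-1]]]' 25
python3 -m handwheel '[[[0,0,0,0,0,0,-1],[0,0,0,0,0,0,-1]]]'
```

```text
time_s: 23.7
eef_pos: [513.5, -318.5, 146.7]
ee_rot: [0.001, -0.019, 1.0, -0.001]
force: [2.1, -1.8, -3.5]
grip_width: 0.288
grip_force: 24.7
time_s: 23.95
eef_pos: [513.5, -318.4, 146.7]
ee_rot: [0.001, -0.019, 1.0, -0.001]
force: [5.8, -2.2, -1.6]
grip_width: 0.284
grip_force: 24.9
```

```bash
python3 -m handwheel '[[[-7,-0.5,-14,0,0,0,-1],[-6,-0.3,-15,0,0,0,-1],[-5,-0.2,-15,0,0,0,-1],[-3,0,-15,0,0,0,-1],[-2,0,-14,0,0,0,-1],[0,0,-3,0,0,0,-1],[0,0,0,0,0,0,-1]]]' 30
```

```text
time_s: 24.82
eef_pos: [489.5, -319.8, 69.0]
ee_rot: [-0.0, -0.019, 1.0, -0.001]
force: [1.7, -6.5, -1.6]
grip_width: 0.28
grip_force: 29.8
```

```bash
python3 -m handwheel '[[[0,0,-2,0,0,0,-1],[0,0,-2,0,0,0,-1],[0,0,0,0,0,0,-1]]]'
```

```text
time_s: 25.2
eef_pos: [489.5, -319.9, 66.6]
ee_rot: [-0.0, -0.019, 1.0, -0.001]
force: [-3.3, -3.2, 11.3]
grip_width: 0.277
grip_force: 30.6
```

```bash
python3 -m handwheel '[[[0,0,-2,0,0,0,-1],[0,0,0,0,0,0,-1]]]'; python3 -m handwheel '[[[0,0,2,0,0,0,-1],[0,0,0,0,0,0,0.2],[0,0,0,0,0,0,0.2],[0,0,0,0,0,0,0.2],[0,0,50,0,0,0,0.2],[0,0,50,0,0,0,0.2],[0,16,50,0,0,0,0.2],[0,0,0,0,0,0,0.2]]]'
python3 - <<'E'
from h import *
c=cam('wrist'); save(c,'w8',s=1); b=cam('side'); save(b,'s8',(250,240,150,112),2.67)
def k(c,box):
    x,y,w,h=box; m=(c['img'][y:y+h,x:x+w].max(2)<40).astype('uint8'); n,l,st,ce=cv2.connectedComponentsWithStats(m); i=1+st[1:,4].argmax(); return ce[i]+[x,y],st[i]
q=k(b,(266,287,16,20)); print(q); print(tri([(b,*q[0]),]*1) if 0 else '')
x,y=proj(c,[489.5,-320,80]); print(x,y); x,y=int(x),int(y)
p=k(c,(x-25,y-25,50,50)); print(p,tri([(c,*p[0]),(b,*q[0])]))
cv2.imwrite('pics/v8.png',np.hstack([cv2.resize(cv2.imread(f'pics/{n}.png'),(400,300)) for n in('w8','s8')]))
E
```

```text
time_s: 25.45
eef_pos: [490.0, -319.9, 65.2]
ee_rot: [0.001, -0.019, 1.0, -0.001]
force: [-1.3, -1.3, 14.4]
grip_width: 0.279
grip_force: 31.3
time_s: 26.45
eef_pos: [490.8, -303.1, 219.6]
ee_rot: [0.003, -0.019, 1.0, -0.002]
force: [0.1, -0.7, -0.0]
grip_width: 0.599
grip_force: 0.0
(array([275.675, 298.175]), array([ 5,  6,  9, 10, 40], dtype=int32))

254.81674401886548 190.5838955653942Traceback (most recent call last):
  File "<stdin>", line 7, in <module>
  File "<stdin>", line 4, in k
ValueError: attempt to get argmax of an empty sequence
```

Run:
```python
from h import *
b0=load('side0');b=load('s8');f=lambda c:cv2.resize(c['img'][270:330,265:345,::-1],(400,300),interpolation=cv2.INTER_CUBIC)
cv2.imwrite('pics/v8.png',np.vstack([np.hstack([f(b0),f(b)]),np.hstack([cv2.resize(load('w8')['img'][...,::-1],(400,300))]*1+[cv2.resize(b['img'][130:280,200:400,::-1],(400,300))])]))
```

```text
(no output)
```

View pics/v8.png

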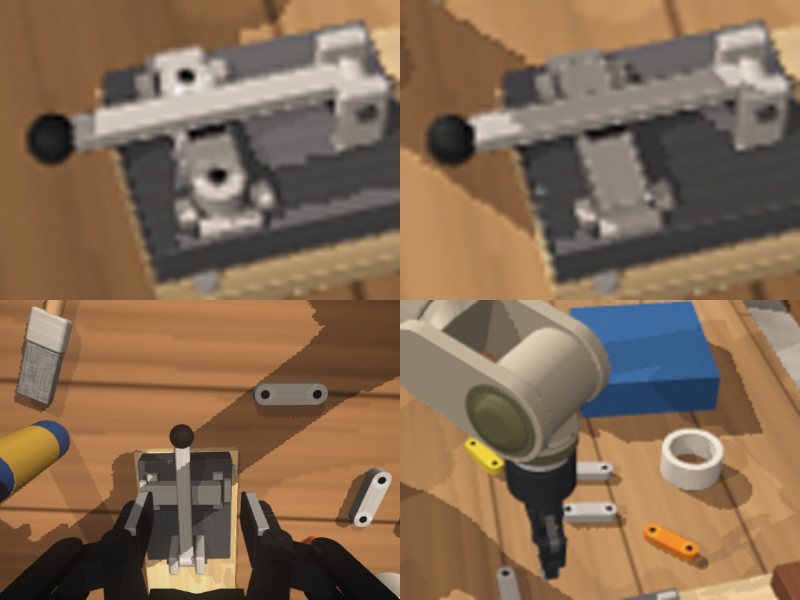

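The lever is shut onto the blank, and the knob is at the same pixel as at the start (51,139 in both crops). Next is the drawer.

```bash
python3 -m handwheel '[[[0,45,0,0,0,-10,0],[0,52,0,0,0,-10,0],[0,52,0,0,0,-10,0],[5,52,0,0,0,-10,0],[5,52,0,0,0,-10,0],[5,52,0,0,0,-10,0],[5,52,0,0,0,-10,0],[5,52,0,0,0,-10,0]]]'
python3 -m handwheel '[[[10,52,0,0,0,-10,-0.3],[10,52,0,0,0,-8.8,-0.3],[5,52,-10,0,0,0,-0.3],[5,52,-10,0,0,0,-0.3],[0,4,-10,0,0,0,-0.3],[0,0,0,0,0,0,-0.3],[0,0,0,0,0,0,-0.3]]]'
python3 - <<'E'
from h import *
c=cam('wrist'); save(c,'w9',s=1.2); s=sense();print(s['eef_pos'],s['ee_rot'],s['joints'])
E
```

```text
time_s: 27.55
eef_pos: [514.1, 104.7, 214.1]
ee_rot: [-0.001, 0.627, 0.779, -0.001]
force: [0.3, -0.4, 1.1]
grip_width: 0.499
grip_force: 0.0
time_s: 28.42
eef_pos: [544.9, 314.0, 185.8]
ee_rot: [0.0, 0.744, 0.668, -0.0]
force: [-0.1, 0.7, 0.6]
grip_width: 0.349
grip_force: 0.0
[545.0560027  314.03611722 186.1732134 ] [1.33991938e-04 7.44375693e-01 6.67761031e-01 1.20593420e-04] [ 3.36811340e-01  5.83721215e-01  1.23154660e+00 -1.59492680e-04
  1.32599920e+00  4.45252535e-01]
```

View pics/w9.png

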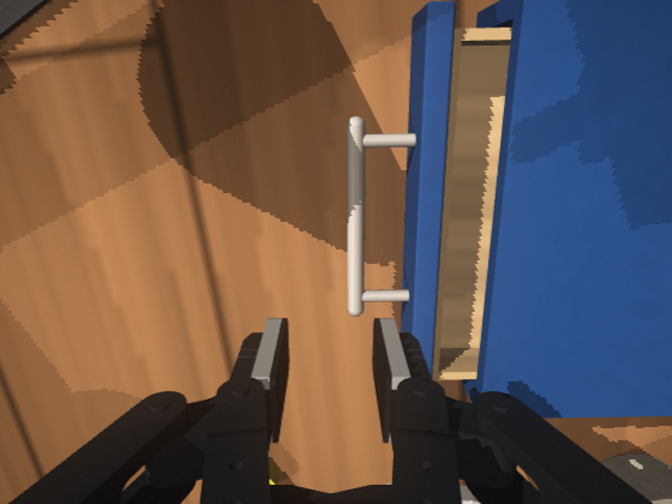

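The view shows the handle bar from (355,122) to (355,312), with the drawer ajar behind it.

Run:
```python
from h import *
np.set_printoptions(precision=1,suppress=True)
c=load('w9');b=load('side0');k=1.2
A=onz(c,355/k,122/k,41);B=onz(c,355/k,312/k,41);print(A,B,(A+B)/2,np.degrees(np.arctan2(*(A-B)[:2])))
print(tri([(c,355/k,122/k),(b,266.3,151.4)]),tri([(c,355/k,312/k),(b,267.3,170.5)]))
p=onz(c,505/k,200/k,75); q=onz(c,437/k,200/k,62); print('case front',p,'front wall inner',q)
```

```text
[566.5 377.9  41. ] [555.1 253.5  41. ] [560.8 315.7  41. ] 5.236791319591683
(array([568. , 377.7,  41. ]), [np.float64(1.475574000742994), np.float64(1.4755740007431914)]) (array([555. , 254.5,  42.9]), [np.float64(0.06319827510367476), np.float64(0.06319827510387392)])
case front [643.  329.9  75. ] front wall inner [608.7 330.7  62. ]
```

```bash
python3 -m handwheel '[[[16,2,-30,0,0,0,-0.3],[0,0,-50,0,0,0,-0.3],[0,0,-45,0,0,0,-0.3],[0,0,-30,0,0,0,-0.3],[0,0,0,0,0,0,-0.3],[0,0,0,0,0,0,-1],[0,0,0,0,0,0,-1],[0,0,0,0,0,0,-1]]]' 60
```

```text
time_s: 29.48
eef_pos: [561.1, 316.7, 31.6]
ee_rot: [0.001, 0.744, 0.668, 0.0]
force: [-0.0, -4.7, 4.8]
grip_width: 0.107
grip_force: 58.6
```

```bash
python3 -m handwheel '[[[-10,1,0,0,0,0,-1],[-20,2,0,0,0,0,-1],[-20,2,0,0,0,0,-1],[-20,2,0,0,0,0,-1],[-20,2,0,0,0,0,-1],[-20,2,0,0,0,0,-1],[-20,2,0,0,0,0,-1],[0,0,0,0,0,0,-1]]]'
```

```text
time_s: 30.48
eef_pos: [429.2, 328.8, 31.4]
ee_rot: [0.001, 0.743, 0.669, -0.002]
force: [-2.2, -14.8, 11.2]
grip_width: 0.105
grip_force: 59.6
```

```bash
python3 -m handwheel '[[[-10,0,0,0,0,0,-1],[-6,0,0,0,0,0,-1],[-4,0,0,0,0,0,-1],[0,0,0,0,0,0,-1]]]'
```

```text
time_s: 30.98
eef_pos: [410.5, 330.4, 31.5]
ee_rot: [0.0, 0.744, 0.668, 0.0]
force: [-2.4, -3.2, 6.7]
grip_width: 0.106
grip_force: 59.3
```

```bash
python3 -m handwheel '[[[0,0,0,0,0,0,-0.2],[0,0,0,0,0,0,-0.2],[0,0,40,0,0,0,0],[0,0,50,0,0,0,0.2],[0,0,50,0,0,0,0.2],[20,-41,0,0,0,9.5,0.2],[25,-41,0,0,0,9.5,0.2],[25,-41,0,0,0,9.5,0.2]]]'
python3 -m handwheel '[[[24,-41,0,0,0,9.5,0.2],[24,-41,0,0,0,9.5,0.2],[24,-41,0,0,0,9.5,0.2],[24,-42,0,0,0,9.5,0.2],[24,-42,0,0,0,9.5,0.2],[0,0,0,0,0,9.7,0.2],[0,0,0,0,0,0,0.2],[0,0,0,0,0,0,0.2]]]'
cat > find.py <<'E'
from h import *
np.set_printoptions(precision=1,suppress=True)
# finished links: grey round-ended blobs with two dark holes; positions by rays at z=16 from the wrist
c=cam('wrist'); save(c,'f%d'%int(sense()['time_s']*100)); s=sense(); q=s['ee_rot']
print('tcp',s['eef_pos'],'closing heading',np.degrees(2*np.arctan2(q[2],q[1]))-90)
hsv=cv2.cvtColor(c['img'],cv2.COLOR_RGB2HSV); m=cv2.inRange(hsv,(0,0,75),(180,75,255)); m=cv2.morphologyEx(m,cv2.MORPH_OPEN,np.ones((3,3)))
cs,hi=cv2.findContours(m,cv2.RETR_CCOMP,2)
for i,k in enumerate(cs):
    hs=[cv2.moments(h) for j,h in enumerate(cs) if hi[0][j][3]==i and 12<cv2.contourArea(h)<250]
    if hi[0][i][3]<0 and len(hs)==2 and cv2.contourArea(k)>400:
        P=[onz(c,M['m10']/M['m00'],M['m01']/M['m00'],16) for M in hs]; d=P[1]-P[0]
        print((P[0]+P[1])[:2]/2,'sep',np.linalg.norm(d),'heading',np.degrees(np.arctan2(d[1],d[0])),'sat',cv2.mean(hsv,cv2.drawContours(np.zeros_like(m),cs,i,255,-1))[1])
E
python3 find.py
```

```text
time_s: 31.98
eef_pos: [481.1, 206.1, 170.8]
ee_rot: [-0.0, 0.554, 0.832, 0.0]
force: [0.2, 1.1, -0.8]
grip_width: 0.602
grip_force: 0.0
time_s: 32.98
eef_pos: [600.4, 0.8, 170.7]
ee_rot: [-0.0, 0.092, 0.996, 0.0]
force: [-0.0, -0.8, 1.2]
grip_width: 0.6
grip_force: 0.0
tcp [600.5   0.8 170.9] closing heading 79.47351830359372
[592.8 -52.7] sep 63.94229266674274 heading 170.28945071423118 sat 37.72424242424242
[606.2  40.5] sep 63.87784176894911 heading 168.9514132661811 sat 38.53744997141224
```

```bash
python3 -m handwheel '[[[6,40,-20,0,0,-0.4,0.2],[0,0,-50,0,0,0,0.2],[0,0,-50,0,0,0,0.2],[0,0,-38.5,0,0,0,0.2],[0,0,0,0,0,0,-1],[0,0,0,0,0,0,-1],[0,0,0,0,0,0,-1],[0,0,0,0,0,0,-1]]]' 80
```

```text
time_s: 34.02
eef_pos: [607.0, 40.2, 13.3]
ee_rot: [0.001, 0.094, 0.996, -0.0]
force: [0.3, -0.8, -2.6]
grip_width: 0.278
grip_force: 79.5
```

```bash
python3 -m handwheel '[[[0,0,40,0,0,0,-1],[0,0,50,0,0,0,-1],[-6,32,47,0,0,0,-1],[-10,50,0,0,0,0,-1],[-10,50,0,0,0,0,-1],[-10,50,0,0,0,0,-1],[-10,50,0,0,0,0,-1],[-10,50,0,0,0,5.5,-1]]]'
python3 -m handwheel '[[[0,50,0,0,0,0,-1],[0,0,0,0,0,0,-1],[0,0,-50,0,0,0,-1],[0,0,-40,0,0,0,-1],[0,0,-23,0,0,0,-1],[0,0,0,0,0,0,-1]]]'
```

```text
time_s: 35.02
eef_pos: [550.1, 323.8, 149.9]
ee_rot: [0.0, 0.045, 0.999, 0.0]
force: [0.3, 0.5, -2.2]
grip_width: 0.275
grip_force: 79.6
time_s: 35.78
eef_pos: [550.9, 371.1, 36.0]
ee_rot: [-0.0, 0.047, 0.999, -0.0]
force: [0.3, -0.4, -2.2]
grip_width: 0.28
grip_force: 83.4
```

```bash
python3 -m handwheel '[[[0,0,-1,0,0,0,-1],[0,0,0,0,0,0,-0.2],[0,0,0,0,0,0,-0.2],[0,0,40,0,0,0,-0.2],[0,0,50,0,0,0,-0.2],[0,-30,45,0,0,0,0],[5,-57,0,0,0,0,0.2],[5,-57,0,0,0,0,0.2]]]'
python3 -m handwheel '[[[5,-57,0,0,0,0,0.2],[7,-57,0,0,0,0,0.2],[10,-57,0,0,0,0,0.2],[10,-57,0,0,0,-4.5,0.2],[0,-50,0,0,0,0,0.2],[0,0,0,0,0,0,0.2],[0,0,0,0,0,0,0.2]]]'; python3 find.py
```

```text
time_s: 36.78
eef_pos: [560.7, 226.9, 171.2]
ee_rot: [0.001, 0.046, 0.999, 0.0]
force: [1.1, 0.3, -0.2]
grip_width: 0.605
grip_force: 0.0
time_s: 37.65
eef_pos: [592.6, -49.3, 170.5]
ee_rot: [0.0, 0.086, 0.996, 0.0]
force: [-0.3, 0.2, 0.1]
grip_width: 0.603
grip_force: 0.0
tcp [592.7 -48.7 170.5] closing heading 80.23697892947379
[592.9 -52.6] sep 63.889097022515564 heading 170.28021760156997 sat 38.45876887340302
```

```bash
python3 -m handwheel '[[[0.3,-3.8,-20,0,0,0,0.2],[0,0,-50,0,0,0,0.2],[0,0,-50,0,0,0,0.2],[0,0,-38,0,0,0,0.2],[0,0,0,0,0,0,-1],[0,0,0,0,0,0,-1],[0,0,0,0,0,0,-1],[0,0,0,0,0,0,-1]]]' 80
python3 -m handwheel '[[[0,0,40,0,0,0,-1],[0,0,50,0,0,0,-1],[-4,20,47,0,0,0,-1],[-10,50,0,0,0,0,-1],[-10,50,0,0,0,0,-1],[-10,50,0,0,0,0,-1],[-10,50,0,0,0,0,-1],[-3,50,0,0,0,4.3,-1]]]'
```

```text
time_s: 38.7
eef_pos: [593.3, -53.6, 13.3]
ee_rot: [0.001, 0.086, 0.996, -0.0]
force: [1.6, 0.0, -2.5]
grip_width: 0.277
grip_force: 79.5
time_s: 39.7
eef_pos: [545.3, 218.0, 149.9]
ee_rot: [0.0, 0.047, 0.999, 0.0]
force: [0.3, 1.4, -1.6]
grip_width: 0.278
grip_force: 79.6
```

```bash
python3 -m handwheel '[[[0,50,0,0,0,0,-1],[0,49,0,0,0,0,-1],[0,0,0,0,0,0,-1],[0,0,-50,0,0,0,-1],[0,0,-40,0,0,0,-1],[0,0,-24,0,0,0,-1],[0,0,0,0,0,0,-1],[0,0,0,0,0,0,-1]]]'
```

```text
time_s: 40.7
eef_pos: [546.1, 314.8, 35.6]
ee_rot: [0.0, 0.049, 0.999, -0.0]
force: [0.4, 0.0, -2.5]
grip_width: 0.281
grip_force: 83.1
```

```bash
python3 -m handwheel '[[[0,0,-1,0,0,0,-0.2],[0,0,0,0,0,0,-0.2],[0,0,0,0,0,0,-0.2],[0,0,40,0,0,0,-0.2],[0,0,50,0,0,0,-0.2],[-10,-30,46,0,0,-8,0],[-10,-50,0,0,0,-10,0.2],[-10,-50,0,0,0,-10,0.2]]]'
python3 -m handwheel '[[[-10,-50,0,0,0,-10,0.2],[-10,-50,0,0,0,-10,0.2],[-10,-50,0,0,0,-10,0.2],[-10,-50,0,0,0,-10,0.2],[-10,-50,0,0,0,-10,0.2],[-10,-50,0,0,0,-4,0.2],[-6,-50,0,0,0,0,0.2],[0,-25,0,0,0,0,0.2]]]'
python3 -m handwheel '[[[0,0,0,0,0,0,0.2],[0,0,0,0,0,0,0.2]]]'; python3 find.py
```

```text
time_s: 41.7
eef_pos: [515.6, 184.2, 170.9]
ee_rot: [0.001, 0.291, 0.957, 0.0]
force: [0.2, -0.4, 0.0]
grip_width: 0.597
grip_force: 0.0
time_s: 42.7
eef_pos: [449.5, -191.8, 170.6]
ee_rot: [0.0, 0.692, 0.721, -0.0]
force: [0.0, 0.0, -0.0]
grip_width: 0.604
grip_force: 0.0
time_s: 42.95
eef_pos: [449.9, -188.8, 170.3]
ee_rot: [-0.0, 0.691, 0.722, 0.0]
force: [-0.1, 0.0, -0.5]
grip_width: 0.603
grip_force: 0.0
tcp [ 450.  -188.6  170.4] closing heading 2.542429747919172
[ 449.9 -189.6] sep 63.81323090832854 heading 92.56828435750063 sat 44.91911111111111
```

```bash
python3 -m handwheel '[[[0,-1,-20,0,0,0,0.2],[0,0,-50,0,0,0,0.2],[0,0,-50,0,0,0,0.2],[0,0,-38,0,0,0,0.2],[0,0,0,0,0,0,-1],[0,0,0,0,0,0,-1],[0,0,0,0,0,0,-1],[0,0,0,0,0,0,-1]]]' 80
python3 -m handwheel '[[[0,0,40,0,0,0,-1],[0,0,50,0,0,0,-1],[0,20,47,0,0,10,-1],[10,50,0,0,0,10,-1],[10,50,0,0,0,10,-1],[10,50,0,0,0,10,-1],[10,50,0,0,0,10,-1],[10,50,0,0,0,10,-1]]]'
python3 -m handwheel '[[[10,50,0,0,0,10,-1],[10,50,0,0,0,10,-1],[10,50,0,0,0,2,-1],[10,32,0,0,0,0,-1],[0,0,0,0,0,0,-1],[0,0,0,0,0,0,-1]]]'
```

```text
time_s: 44.0
eef_pos: [450.3, -190.7, 13.2]
ee_rot: [0.001, 0.692, 0.722, 0.0]
force: [0.5, 0.5, -2.7]
grip_width: 0.278
grip_force: 79.5
time_s: 45.0
eef_pos: [500.0, 81.1, 149.8]
ee_rot: [0.0, 0.235, 0.972, 0.0]
force: [0.6, -0.4, -3.2]
grip_width: 0.276
grip_force: 79.8
time_s: 45.75
eef_pos: [539.7, 261.0, 149.3]
ee_rot: [-0.0, 0.048, 0.999, -0.0]
force: [-0.7, 0.2, -3.6]
grip_width: 0.277
grip_force: 79.9
```

Before releasing, I'll descend. After that I lift and check all of the drawer.

```bash
python3 -m handwheel '[[[0,1,-50,0,0,0,-1],[0,0,-40,0,0,0,-1],[0,0,-24,0,0,0,-1],[0,0,0,0,0,0,-1],[0,0,0,0,0,0,-1]]]'
python3 -m handwheel '[[[0,0,-1,0,0,0,-0.2],[0,0,0,0,0,0,-0.2],[0,0,0,0,0,0,-0.2],[0,0,40,0,0,0,-0.2],[0,0,50,0,0,0,-0.2],[-20,0,50,0,0,0,-0.2],[-50,20,20,0,0,-9,-0.2],[-45,20,0,0,0,-9,-0.2]]]'
python3 -m handwheel '[[[-20,10,0,0,0,-9,-0.3],[0,0,0,0,0,-9,-0.3],[0,0,0,0,0,-9,-0.3],[0,0,0,0,0,-9,-0.3],[0,0,0,0,0,-9,-0.3],[0,0,0,0,0,-9,-0.3],[0,0,0,0,0,-9,-0.3],[0,0,0,0,0,-9.5,-0.3]]]'
python3 - <<'E'
from h import *
c=cam('wrist'); save(c,'w10',s=1); b=cam('side'); save(b,'s10')
cv2.imwrite('pics/v10.png',np.hstack([cv2.resize(c['img'][...,::-1],(400,300)),cv2.resize(b['img'][110:290,210:410,::-1],(400,300))]))
print(sense()['eef_pos'],sense()['ee_rot'])
E
```

```text
time_s: 46.38
eef_pos: [540.0, 261.7, 35.6]
ee_rot: [-0.0, 0.049, 0.999, -0.0]
force: [-0.4, -0.8, -2.8]
grip_width: 0.272
grip_force: 83.6
time_s: 47.38
eef_pos: [424.1, 303.0, 196.2]
ee_rot: [0.002, 0.207, 0.978, 0.001]
force: [0.6, 0.5, -0.6]
grip_width: 0.396
grip_force: 0.0
time_s: 48.38
eef_pos: [404.9, 312.4, 194.5]
ee_rot: [0.0, 0.745, 0.667, 0.0]
force: [-0.7, 0.1, 0.4]
grip_width: 0.353
grip_force: 0.0
[404.92820053 312.45371131 194.4560054 ] [4.49616945e-05 7.43620989e-01 6.68601378e-01 1.42097422e-04]
```

View pics/v10.png

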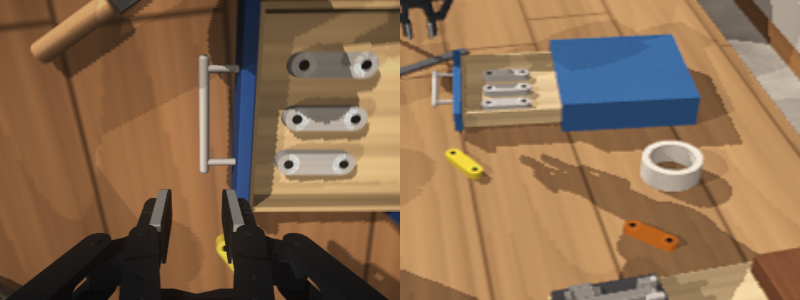

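All three links lie in the drawer (wrist view rows at y≈65, 118 and 163). The handle is at (203,113). Grip it and shut the drawer.

```bash
python3 -m handwheel '[[[5.6,18,-30,0,0,0,-0.3],[0,0,-50,0,0,0,-0.3],[0,0,-50,0,0,0,-0.3],[0,0,-33,0,0,0,-0.3],[0,0,0,0,0,0,-0.3],[0,0,0,0,0,0,-1],[0,0,0,0,0,0,-1],[0,0,0,0,0,0,-1]]]' 60
python3 -m handwheel '[[[10,-1,0,0,0,0,-1],[20,-1.9,0,0,0,0,-1],[25,-2.4,0,0,0,0,-1],[25,-2.4,0,0,0,0,-1],[25,-2.4,0,0,0,0,-1],[25,-2.4,0,0,0,0,-1],[20,-1.9,0,0,0,0,-1],[0,0,0,0,0,0,-1]]]'
```

```text
time_s: 49.48
eef_pos: [411.5, 330.8, 33.0]
ee_rot: [0.001, 0.743, 0.669, 0.002]
force: [0.0, -1.5, 6.7]
grip_width: 0.103
grip_force: 59.0
time_s: 50.48
eef_pos: [562.7, 317.0, 33.0]
ee_rot: [0.0, 0.743, 0.669, 0.003]
force: [0.9, 4.7, 4.5]
grip_width: 0.106
grip_force: 60.0
```

```bash
python3 -m handwheel '[[[10,-1,0,0,0,0,-1],[7,-0.7,0,0,0,0,-1],[4,-0.4,0,0,0,0,-1],[0,0,0,0,0,0,-1]]]'
```

```text
time_s: 50.98
eef_pos: [582.7, 315.2, 33.0]
ee_rot: [0.0, 0.743, 0.669, 0.002]
force: [1.8, 5.7, 4.0]
grip_width: 0.109
grip_force: 60.0
```

```bash
python3 -m handwheel '[[[4,-0.4,0,0,0,0,-1],[4,-0.4,0,0,0,0,-1],[0,0,0,0,0,0,-1]]]'
```

```text
time_s: 51.35
eef_pos: [590.2, 314.5, 33.0]
ee_rot: [-0.0, 0.743, 0.669, 0.002]
force: [-0.4, 6.1, 4.4]
grip_width: 0.102
grip_force: 60.2
```

```bash
python3 -m handwheel '[[[2,-0.2,0,0,0,0,-1],[2,-0.2,0,0,0,0,-1],[0,0,0,0,0,0,-1]]]'
```

```text
time_s: 51.72
eef_pos: [590.3, 314.5, 32.9]
ee_rot: [-0.003, 0.743, 0.67, -0.002]
force: [-21.6, 4.3, 17.2]
grip_width: 0.101
grip_force: 61.6
```

```bash
python3 -m handwheel '[[[-3,0.3,0,0,0,0,-1],[0,0,0,0,0,0,-0.3],[0,0,0,0,0,0,-0.3],[0,0,0,0,0,0,-0.3],[0,0,50,0,0,0,-0.3],[-30,0,60,0,0,0,-0.3],[-60,0,50,0,0,0,-0.3],[-50,0,0,0,0,0,-0.3]]]'
python3 -m handwheel '[[[-50,0,0,0,0,0,0],[0,0,0,0,0,0,0],[0,0,0,0,0,0,0]]]'
python3 - <<'E'
from h import *
s=cam('scene'); b=cam('side'); f=lambda i:cv2.resize(i[...,::-1],(400,300))
save(s,'c11');save(b,'s11')
cv2.imwrite('pics/v11.png',np.vstack([np.hstack([f(s['img']),f(b['img'])]),np.hstack([f(b['img'][110:200,240:360]),f(b['img'][265:340,260:360])])]))
E
```

```text
time_s: 52.72
eef_pos: [464.6, 313.2, 180.3]
ee_rot: [0.001, 0.743, 0.669, 0.003]
force: [-0.0, -0.0, -0.6]
grip_width: 0.349
grip_force: 0.0
time_s: 53.1
eef_pos: [415.3, 313.1, 177.5]
ee_rot: [0.0, 0.743, 0.669, 0.001]
force: [-0.7, -0.8, 0.5]
grip_width: 0.503
grip_force: 0.0
```

View pics/v11.png

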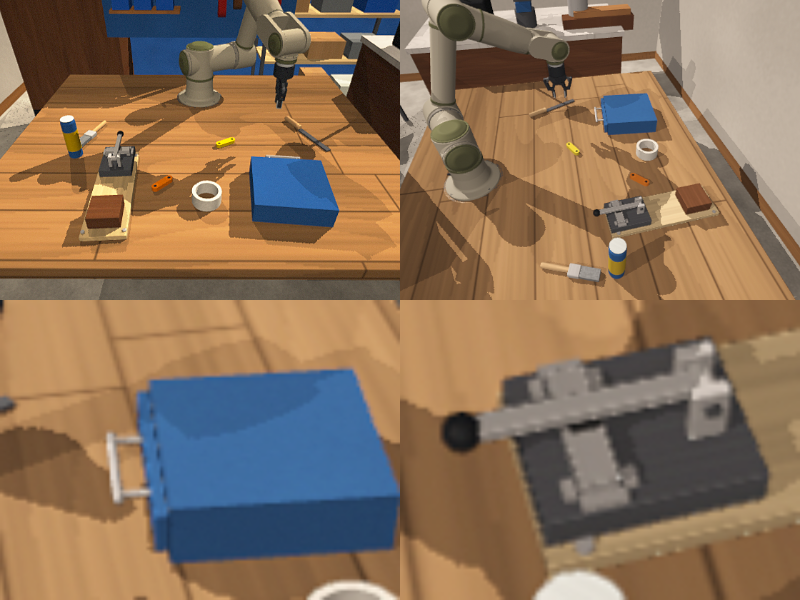

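The drawer looks shut and the lever is down on the blank. I backed off 3 mm while still gripping the handle, so I'll nudge the drawer once with shut fingers to be sure.

```bash
python3 -m handwheel '[[[45,1,0,0,0,0,-1],[45,1,-20,0,0,0,-1],[40,0,-40,0,0,0,-1],[0,0,-50,0,0,0,-1],[0,0,-34,0,0,0,-1],[0,0,0,0,0,0,-1],[8,-0.8,0,0,0,0,-1],[0,0,0,0,0,0,-1]]]'
python3 -m handwheel '[[[6,-0.6,0,0,0,0,-1],[4,-0.4,0,0,0,0,-1],[0,0,0,0,0,0,-1]]]'
```

```text
time_s: 54.2
eef_pos: [554.3, 314.3, 35.1]
ee_rot: [0.001, 0.743, 0.669, 0.002]
force: [0.2, -0.1, -0.7]
grip_width: -0.001
grip_force: 0.0
time_s: 54.58
eef_pos: [562.9, 313.1, 33.3]
ee_rot: [0.0, 0.743, 0.669, 0.0]
force: [0.7, -0.5, -1.1]
grip_width: -0.001
grip_force: 0.0
```

```bash
python3 -m handwheel '[[[4,-0.4,0,0,0,0,-1],[3,-0.3,0,0,0,0,-1],[2,-0.2,0,0,0,0,-1],[0,0,0,0,0,0,-1]]]'
```

```text
time_s: 55.08
eef_pos: [570.9, 312.4, 33.1]
ee_rot: [-0.001, 0.743, 0.669, -0.001]
force: [-4.8, -0.6, 2.9]
grip_width: -0.001
grip_force: 2.4
```

```bash
python3 -m handwheel '[[[2,-0.2,0,0,0,0,-1],[1,0,0,0,0,0,-1],[0,0,0,0,0,0,-1]]]'
```

```text
time_s: 55.45
eef_pos: [571.2, 312.4, 33.1]
ee_rot: [-0.002, 0.743, 0.669, -0.004]
force: [-18.7, -1.6, 11.0]
grip_width: 0.0
grip_force: 9.6
```

Firm stop at 19 N without further motion, so the drawer is fully shut. Retreat and hand in.

```bash
python3 -m handwheel '[[[-15,1,0,0,0,0,-1],[-25,0,0,0,0,0,-1],[-20,0,50,0,0,0,-1],[-30,0,60,0,0,0,-1],[-30,0,50,0,0,0,-1],[0,0,0,0,0,0,-1],[0,0,0,0,0,0,-1]]]'; python3 -c "
from rig import *
print(finish_job())"
```

```text
time_s: 56.32
eef_pos: [456.6, 313.0, 188.5]
ee_rot: [-0.0, 0.743, 0.669, -0.0]
force: [0.5, -0.6, -0.5]
grip_width: -0.002
grip_force: 0.0
the job is handed in; nothing more can be done
None
```

The job is handed in after 56 s: the blank is in the nest under the fully shut lever, all three finished links are in the fully shut drawer, and the tape, can, file and brush were left alone; no verdict came back.

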